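# Block the beam, then hold a sprung enclosure cover short of its balance point

## Task

Make the laser enclosure safe and check its sprung cover. First hang the black beam block astride the steel bar on the enclosure's left side, let go of it, and have it cover the brass beam port; only then open the blue cover by its bar handle, clearly past its balance point (pointer beyond the red mark) but without letting it fly open to its stop, and ease it back down. Finish while still holding the cover motionless just below the balance point, with the pointer in the green band, where it would fall shut if you let go; leave the optics and vials standing nearby alone.

Things in the scene. Friction and masses are not known exactly. Their poses are not given: they have to be found in the camera images.
- block_center (a point): Centre, half-way up, of the beam block: black inverted-U saddle, 60 (x) x 38 (y) x 117 mm high, 0.14 kg. Two legs (plates 70 mm high, 30 mm apart in y) under a ridged roof, inner apex 21 mm above centre. Orange grip tab on the ridge, 14 (x) x 24 (y) mm, 24 to 58 mm above centre: grip it across x. Same when turned half round. Hung: x along the bar, centre 14 mm below the bar's axis
- bar_mid (a point): Middle of the axis of the straight steel bar at the enclosure's left: 12 mm thick, 105 mm above the table, 144 mm long along the enclosure's x, 55 mm off the wall, ends bent down to the wall. Axes are those of the enclosure. The port is straight across from its middle
- port (a point): Centre of the round brass beam port (26 mm, red middle) on the enclosure's left wall, 62 mm above the table. Covered when the hung block's middle is opposite it within 18 mm along the bar
- enclosure: Grey laser enclosure, fixed, 180 (x) x 200 (y) mm, 94 mm high with the cover shut. Origin: centre of its underside; x to its back (away from the robot), y to its left. On its right a curved white scale (up to 175 mm above the table) with a green band from 0.80 to 0.99 rad and a red mark at 1.05 rad, read by the cover's yellow pointer
- cover_hinge (a point): Middle of the cover's hinge line, which runs along the enclosure's y at its back top edge, 90 mm above the table; axes are those of the enclosure
- cover_handle (a point): Middle of the cover's handle: round steel bar, 12 mm thick, 124 mm long along the enclosure's y, on a prong at each end, 42 mm in front of the cover's front edge, 90 mm above the table when shut. It turns with the cover at 222 mm from the hinge: 222*cos(a) in front of it, 222*sin(a) above it. It can turn within a gripper that keeps pointing down
- cover (a joint): Angle a of the blue cover (0.9 kg), rad: 0 shut, grows as its front edge rises, stop at 1.65. A hinge spring carries part of its weight: below the balance point at 1.05 (red mark) it falls shut, above it the spring drives it open. Lifting the handle takes about 2 N when shut, none at balance. Past balance: 1.15 or more; beyond 1.5 it has flown open; hold it between 0.80 and 0.99
- lens_tube: Bystander: black lens tube, 31 mm diameter, 28 mm high, on the enclosure's right. Origin under its centre.
- vial_1: Bystander: vial with green-blue contents and a white cap, 25 mm diameter, 53 mm high, on the enclosure's right. Origin under its centre.
- mirror_mount: Bystander: black mirror mount, 39 x 45 x 48 mm, at the enclosure's front right. Origin under its centre.
- vial_0: Bystander: vial with yellow contents and a black cap, 25 mm diameter, 53 mm high, near where the beam block stands at first. Origin under its centre.
Mind the look-alikes: they are no part of the job. There is more than one size of the part that bears block_center; the job needs the smallest.

How it is judged:
By the outcome, as a careful person would: the job done as asked, in the order asked, and still so for the second after the job is handed in, while the arm keeps its last pose, push and grip.
It also fails if it takes over 58 s, if anything falls off the work surface, if the arm or the gripper's body presses on something with over 40 N, if the wrist force passes 120 N, or if a joint passes its speed limit or range.

## Robot

A 6-joint arm with a two-finger parallel gripper is mounted at the origin on a cart in front of the work surface, level with it; the furniture and walls round the work are solid. World frame = base frame: x ahead of the robot, y to its left, z up, the work surface at z = 0. Lengths are in m, angles in rad, forces in N, time in s.
With the tool pointing down it reaches from about 0.4 to 0.825 m from the base axis. Payload 7 kg.
Tool frame: the origin (TCP) lies midway between the tips of the shut fingers; the grasp point (between the pads) lies 19 mm behind it; z points along the fingers, y is the line along which they close (so a half turn about z gives the same grasp; the last joint's range is limited). The gripper opens to 88 mm and grips with 3 to 60 N. Pads are 19 mm wide; open, the fingers measure 130 mm over their backs; the gripper's body (78 mm by 193 mm) begins 47 mm behind the grasp point.
Start: joints at [1.582, 0.359, 0.012, 0, -1.224, -0.288], TCP at [0.184, 0.649, 0.227] pointing down, gripper open.
Joint ranges: [-3.07, 3.07], [-1.43, 2.12], [-1.02, 1.25], [-3.03, 1.67], [-3.05, -0], [-3.03, 3.03]. Speed limits (rad/s): [2.39, 2.39, 3.01, 3.14, 3.14, 3.14].

## Interface

Orientations are given as [roll, pitch, yaw] about the fixed x, y, z axes, in that order (R = Rz(yaw) Ry(pitch) Rx(roll)).
In Python, from station import get_state, grab_frame, calibration, job_done, boxes_of, regions_of, spot_point gives the robot as it stands. The module is installed in compiled form; this text tells all that it offers.
- The arm moves only by the tool arm_command, never from a script. Its argument "commands" is a list of rows, each an object of numbers: "tx", "ty", "tz": the shift along the tool's x, y, z each as a share of 25 cm, from -1 to 1; "twist": the turn about the tool's z as a share of 180 degrees, from -1 to 1. A call has exactly 8 rows; each row is the pose to reach, as a shift and turn from the pose commanded when the call began, along the tool's axes at that moment, turning the shorter way round; what a row does not reach only later rows make up. A row lasts 1/12 s, in which the tool goes at most 41.7 mm and 7.16 degrees, less where a joint would pass 70% of its speed; a pose out of reach is approached as far as the arm can. A call with a number of a shift or a turn outside -1 to 1 is refused whole. A call with a gripper value outside its range is refused whole. "claw" is the opening, from 0 (shut) to 1 (fully open), set as the call begins (left out, the last holds). The fingers move at their own pace and stop on an object; "grip_force" is the grip in N (left out, the last holds). Time passes only in rows, so rows that repeat a pose let the fingers close, or fill a call up. It gives the time, the measured TCP pose, the force, the opening and the grip force at its end, in the units of the state.
- get_state(): the state, without advancing time (a new reading comes with each control period).
- grab_frame(name): name is "scene" or "top"; returns the picture (420x560x3 uint8, red, green, blue); there is no depth.
- calibration(name): a dict with "camera_matrix" (3x3 intrinsics, pixels), "k1" (the pictures are not rectified: a ray, as slopes to the right and down, at radius r is drawn at 1 + k1 r^2 times it, then the intrinsics apply), "extrinsics" (4x4, takes a point from camera to world coordinates). Camera axes: x right, y down, z forward; pixel columns grow to the right and rows downward; lengths in m; the calibration is good to about 2 mm. A picture is of the moment at which its call begins. calibration takes no time and is no camera call.
- job_done(): hands the job in; it is judged then, once.
Trained networks look in the newest picture that a camera, given by its name, has taken for a name from the list of things; names that differ only in an ending like _2 or _b are one class to them, and where a whole thing is asked for, a point or a joint stands for the part that bears it (a point fixed in the world has none). Each returns a list of dicts, best first, with "score" (0 to 1); they miss things now and then, are a little off and sometimes report something else, mostly with a low value. They report only what shows in the picture. A call takes as long as a camera call. They do not tell look-alikes from the thing itself.
- boxes_of(query, camera): "rect" ([left, top, right, bottom] in pixels, round what is visible of it).
- regions_of(query, camera): "region" (420x560 bool, what is visible of it) and "rect" ([left, top, right, bottom] in pixels, round what is visible of it).
- spot_point(query, camera): "uv" ([column, row] in pixels: a listed point, or the origin of a listed thing).
The state is a dict: "t": time; "q": joint angles; "qd": joint speeds; "joint_efforts": joint torques, N m; "eef_pos": TCP position; "ee_rot": TCP orientation; "force": force on the tool from outside, world axes, zero at the start; "moment": the same for the moment, N m; "width": finger opening in m; "gripper_force": force on a finger pad.
Only numpy, scipy, OpenCV 4.12 (cv2) and the standard library are available. Lean on these libraries where they do the work, as an engineer would, in place of code of your own. Each camera call takes 0.05 s, during which the arm holds its last target. There are 200 camera calls.

## Working session

There is one attempt and no reset: what is moved stays moved. The work goes in short steps, Python scripts to look and compute and a tool call to move; the robot and the scene stay as the last step left them, time stands still between calls to the robot, and variables do not carry over. Pictures are saved under pics/ and viewed, at most 10 in all, crops included, and the job is handed in when it is done.

Besides the shell and the picture viewer there is one more tool, called after "Request:" in YAML: its name, and indented under it one key for each argument. arm_command: Moves the arm, as the interface text tells. Shift numbers are shares of 25 cm and turn numbers shares of 180 degrees, none past 1 either way. Its arguments: {"type":"object","properties":{"commands":{"type":"array"},"claw":{"type":"number"},"grip_force":{"type":"number"}},"required":["commands"]}

```bash
mkdir -p pics; cat > h.py <<'E'
import numpy as np, cv2
from station import *
def ray(cam,uv):
    c=calibration(cam);K=np.array(c["camera_matrix"]);E=np.array(c["extrinsics"])
    d=np.array([(uv[0]-K[0,2])/K[0,0],(uv[1]-K[1,2])/K[1,1]]);s=d.copy()
    for _ in range(20): s=d/(1+c["k1"]*(s@s))
    v=E[:3,:3]@np.array([s[0],s[1],1]);return E[:3,3],v/np.linalg.norm(v)
def atz(cam,uv,z):
    o,v=ray(cam,uv);return o+v*(z-o[2])/v[2]
def proj(cam,p):
    c=calibration(cam);K=np.array(c["camera_matrix"]);E=np.array(c["extrinsics"])
    q=E[:3,:3].T@(np.asarray(p)-E[:3,3]);s=q[:2]/q[2];s=s*(1+c["k1"]*(s@s))
    return K[:2,:2]@s+K[:2,2]
def tri(c1,u1,c2,u2):
    A=0;b=0
    for c,u in((c1,u1),(c2,u2)):
        o,v=ray(c,u);P=np.eye(3)-np.outer(v,v);A=A+P;b=b+P@o
    return np.linalg.solve(A,b)
def save(cam,n):
    im=grab_frame(cam);cv2.imwrite("pics/"+n,im[:,:,::-1]);return im
E
python3 - <<'E'
from h import *
np.set_printoptions(precision=3,suppress=True)
for c in("scene","top"): save(c,c+"0.png"); print(c,np.array(calibration(c)["extrinsics"]))
for q in("block_center","bar_mid","port","enclosure","cover_hinge","cover_handle","vial_0"):
  for c in("scene","top"):
    print(q,c,[(np.round(d["uv"],1).tolist(),round(d["score"],2)) for d in spot_point(q,c)[:4]])
s=get_state();print(s)
E
```

```text
scene [[ 0.897 -0.212  0.387 -0.028]
 [-0.441 -0.441  0.782 -1.231]
 [ 0.005 -0.872 -0.49   0.921]
 [ 0.     0.     0.     1.   ]]
top [[-0.026 -0.987  0.161  0.376]
 [-0.999  0.031  0.024  0.068]
 [-0.028 -0.16  -0.987  1.599]
 [ 0.     0.     0.     1.   ]]
block_center scene [([317.7, 199.2], 0.93), ([181.9, 178.6], 0.65), ([209.0, 196.3], 0.59)]
block_center top [([205.6, 257.0], 0.77), ([171.1, 271.2], 0.67), ([279.0, 158.1], 0.62), ([299.6, 229.9], 0.26)]
bar_mid scene [([261.7, 213.8], 0.96), ([235.1, 199.2], 0.42)]
bar_mid top [([297.4, 233.4], 0.76), ([311.0, 225.8], 0.72)]
port scene [([267.3, 234.1], 0.91), ([248.4, 254.0], 0.35)]
port top [([308.7, 226.5], 0.76)]
enclosure scene [([287.1, 264.0], 0.88)]
enclosure top [([344.0, 226.8], 0.88)]
cover_hinge scene [([310.9, 235.7], 0.81)]
cover_hinge top [([335.9, 190.4], 0.95)]
cover_handle scene [([250.9, 252.9], 0.79), ([287.0, 263.9], 0.67)]
cover_handle top [([404.0, 258.9], 0.66), ([354.8, 260.6], 0.58)]
vial_0 scene [([233.4, 199.2], 0.68), ([290.4, 264.6], 0.67), ([332.1, 285.9], 0.58)]
vial_0 top [([390.9, 206.5], 0.63), ([197.2, 226.0], 0.63)]
{'t': 0.8, 'q': array([ 1.582,  0.359,  0.012,  0.   , -1.224, -0.288]), 'qd': array([ 0.001,  0.   , -0.   , -0.001,  0.002,  0.002]), 'joint_efforts': array([  0.   , -58.228,  29.328,   7.002,   0.013,  -0.   ]), 'eef_pos': array([0.184, 0.649, 0.227]), 'ee_rot': array([ 3.142, -0.   , -0.277]), 'force': array([-0.047,  0.337, -0.537]), 'moment': array([ 0.056,  0.008, -0.012]), 'gripper_force': 0.0, 'width': 0.08791108694726751}
```

View pics/scene0.png

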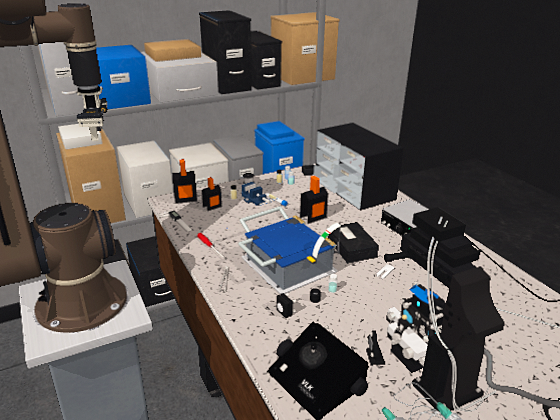

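View pics/top0.png

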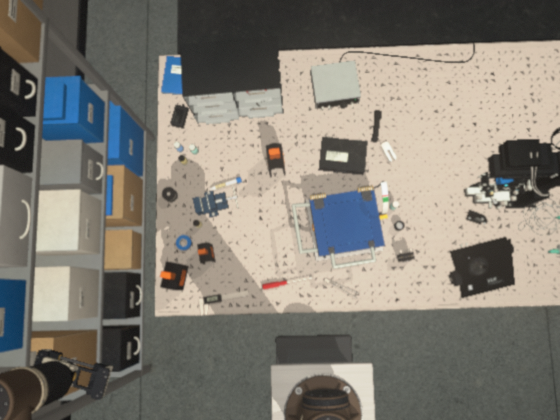

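The scene view shows three blocks; the smallest is at scene (211,195) / top (205,253). The enclosure is at top (345,222), with its bar at (298,232) and its handle at (355,263).

```bash
python3 - <<'E'
from h import *
np.set_printoptions(precision=4,suppress=True)
S,T="scene","top"
for n,a,b in(("blkS",(209,196.3),(205.6,257)),("blkB",(181.9,178.6),(171.1,271.2)),("blkC",(317.7,199.2),(279,158.1)),("bar",(261.7,213.8),(297.4,233.4)),("port",(267.3,234.1),(308.7,226.5)),("encl",(287.1,264),(344,226.8)),("hinge",(310.9,235.7),(335.9,190.4)),("handle",(250.9,252.9),(354.8,260.6))):
    p=tri(S,a,T,b);print(n,p,proj(S,p)-a,proj(T,p)-b)
for n,b,z in(("bar",(297.4,233.4),.105),("hinge",(335.9,190.4),.09),("handle",(354.8,260.6),.09),("encl",(344,226.8),0),("blk",(205.6,257),.0585)):
    print(n,atz(T,b,z))
print(atz(T,(205.6,257),.09)-atz(T,(206.6,257),.09),atz(T,(205.6,257),.09)-atz(T,(205.6,258),.09))
print(calibration(T)["camera_matrix"])
im=cv2.imread("pics/top0.png");sc=cv2.imread("pics/scene0.png")
a=cv2.resize(im[225:285,150:240],(540,360),interpolation=cv2.INTER_CUBIC)
b=cv2.resize(sc[150:210,165:225],None,fx=4,fy=4,interpolation=cv2.INTER_CUBIC)
c=cv2.resize(im[170:280,280:420],(560*5//7,440*5//7),interpolation=cv2.INTER_CUBIC)
d=cv2.resize(sc[195:305,235:350],None,fx=2.8,fy=2.8,interpolation=cv2.INTER_CUBIC)
C=np.zeros((600,800,3),np.uint8);
a=cv2.resize(a,(400,267));C[:267,:400]=a;C[:240,400:640]=b;C[270:270+c.shape[0],:c.shape[1]]=c;C[270:270+d.shape[0],410:410+d.shape[1]]=d
cv2.imwrite("pics/c1.png",C)
for q in("block_center","cover","enclosure"):
  print(q,[(np.round(d["rect"],1).tolist(),round(d["score"],2)) for d in boxes_of(q,T)[:4]])
E
```

```text
blkS [0.4937 0.3562 0.0444] [-0.0998  0.0077] [ 0.0338 -0.1089]
blkB [0.4395 0.4595 0.0822] [ 2.9114 -0.1534] [-0.9732  3.3387]
blkC [0.8022 0.1132 0.0777] [-0.7233  0.16  ] [ 0.2953 -0.7443]
bar [0.5594 0.0605 0.1067] [-2.2446  0.3084] [ 0.7713 -2.2183]
port [0.5764 0.0279 0.0467] [ 1.4431 -0.2314] [-0.4701  1.3871]
encl [ 0.582  -0.0899  0.0033] [ 0.0148 -0.0025] [-0.0048  0.0132]
hinge [ 0.6861 -0.0613  0.062 ] [ 1.9455 -0.4121] [-0.7025  1.8202]
handle [ 0.4608 -0.1074  0.0914] [ 1.8583 -0.2628] [-0.5234  1.6757]
bar [0.5529 0.063  0.105 ]
hinge [ 0.6861 -0.0614  0.09  ]
handle [ 0.4659 -0.1094  0.09  ]
encl [ 0.5824 -0.0902  0.    ]
blk [0.4923 0.3537 0.0585]
[0.0001 0.0031 0.    ] [ 0.0031 -0.      0.    ]
[[491.6549   0.     283.4366]
 [  0.     491.6549 212.1391]
 [  0.       0.       1.    ]]
block_center [([160.0, 259.8, 185.9, 292.4], 0.93), ([269.4, 142.0, 285.2, 175.9], 0.82), ([199.6, 246.1, 216.8, 262.4], 0.51)]
cover [([308.7, 190.8, 387.4, 265.4], 0.75)]
enclosure [([290.7, 185.9, 385.3, 267.7], 0.83)]
```

View pics/c1.png

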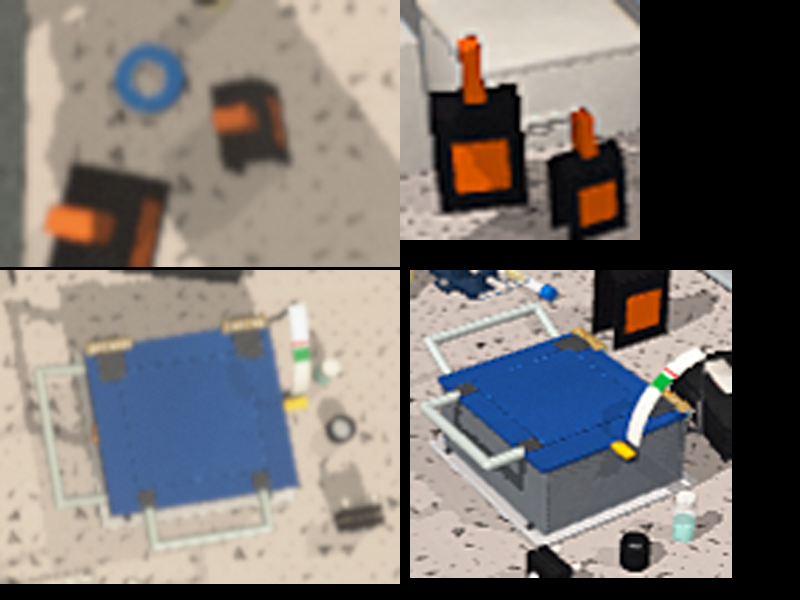

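The crop confirms that the small block's long axis runs nearly along world x, and the enclosure is yawed slightly. Next I'll fit both poses.

```bash
python3 - <<'E'
from h import *
from scipy.optimize import least_squares
np.set_printoptions(precision=4,suppress=True)
S,T="scene","top"
def fit(obs,x0):
    def f(p):
        c,s=np.cos(p[2]),np.sin(p[2]);r=[]
        for cam,uv,l in obs:
            w=[p[0]+c*l[0]-s*l[1],p[1]+s*l[0]+c*l[1],l[2]];r+=list(proj(cam,w)-uv)
        return np.array(r)
    o=least_squares(f,x0,loss="soft_l1");print(o.x,f(o.x).reshape(-1,2).round(1).tolist());return o.x
def ct(x,y):return(280+x/2.857,170+(y-270)/2.857)
def cd(x,y):return(235+(x-410)/2.8,195+(y-270)/2.8)
e=[(T,ct(42,371),(.072,.155,.105)),(T,ct(62,502),(-.072,.155,.105)),(T,ct(153,545),(-.132,.062,.09)),(T,ct(268,525),(-.132,-.062,.09)),
(S,cd(430,344),(-.072,.155,.105)),(S,cd(537,312),(.072,.155,.105)),(S,cd(429,407),(-.132,.062,.09)),(S,cd(488,463),(-.132,-.062,.09)),
(T,ct(112,516),(-.09,.1,.094)),(T,ct(298,487),(-.09,-.1,.094))]
p=fit(e,[.58,-.09,.15])
c,s=np.cos(p[2]),np.sin(p[2])
for n,l in(("bar",(0,.155)),("handle",(-.132,0)),("hinge",(.09,0))):print(n,p[0]+c*l[0]-s*l[1],p[1]+s*l[0]+c*l[1])
def ca(x,y):return(150+x/4.444,225+y/4.444)
def cb(x,y):return(165+(x-400)/4,150+y/4)
b=[(S,cb(572,238),(-.03,-.019,0)),(S,cb(626,222),(.03,-.019,0)),(S,cb(582,113),(0,0,.1165)),(T,ca(290,160),(-.03,-.019,0)),(T,ca(216,118),(0,.012,.1165))]
fit(b,[.49,.354,.2])
# orange tab in pictures
for cam,(u0,u1,v0,v1) in((T,(195,220,240,268)),(S,(200,225,172,212))):
    im=cv2.imread("pics/%s0.png"%cam)[v0:v1,u0:u1].astype(int)
    m=(im[:,:,2]>130)&(im[:,:,2]-im[:,:,0]>80);print(cam,u0,v0);print("\n".join("".join("#" if k else "." for k in r) for r in m))
E
```

```text
[ 0.5874 -0.0919  0.1198] [[-0.6, -0.1], [-0.6, 0.2], [0.7, 0.5], [0.7, 1.5], [0.2, -1.5], [0.5, -2.2], [-1.2, -0.5], [0.0, 0.2], [0.6, -1.2], [0.3, -0.8]]
bar 0.5688659236821819 0.06201330545093872
handle 0.456339933101111 -0.10765372565336487
hinge 0.6767482461674525 -0.08111741974524017
[0.506  0.3567 0.1921] [[0.3, 1.2], [0.9, 0.4], [0.5, -0.6], [0.2, 0.8], [-1.4, 0.5]]
top 195 240
.........................
.........................
.........................
.........................
.........................
.........................
.........................
.........................
.........................
....#######..............
...########..............
...########..............
...########..............
...#######...............
.........................
.........................
.........................
.........................
.........................
.........................
.........................
.........................
.........................
.........................
.........................
.........................
.........................
.........
[... 370 characters left out ...]
........#####...........
........#.####...........
..........####...........
...........###...........
.........................
.........................
.........................
.........................
.........................
.........................
.........................
...............####......
............#######......
..........#########......
..........#########......
..........#########......
..........#########......
..........#########......
..........#########......
..........########.......
..........####...........
.........................
.........................
.........................
.........................
.........................
.........................
```

```bash
cat >> h.py <<'E'
def share(pos,yaw=None):
    s=get_state();y=s["ee_rot"][2];d=np.asarray(pos)-s["eef_pos"]
    X=np.array([np.cos(y),np.sin(y),0]);Y=np.array([np.sin(y),-np.cos(y),0])
    t=0 if yaw is None else -((yaw-y+np.pi)%(2*np.pi)-np.pi)/np.pi
    print("eef",s["eef_pos"].round(4),s["ee_rot"].round(3),"t",round(s["t"],2),"share",np.round([d@X/.25,d@Y/.25,-d[2]/.25,t],3))
E
python3 - <<'E'
from h import *
print(atz("top",(202,251.2),.105),proj("top",(.506,.357,.105)),proj("top",(.506,.369,.1165)),proj("top",(.506,.345,.083)))
print(proj("scene",(.506,.357,.1165)),proj("scene",(.506,.357,.083)))
share((.504,.357,.227),-1.38)
E
```

```text
[0.50679508 0.35612172 0.105     ] [201.7143214 251.4680312] [197.05283944 251.27136062] [206.92879532 251.93620663]
[210.93173956 177.62854517] [211.45288167 186.03653886]
eef [0.1845 0.6493 0.2266] [-3.142  0.    -0.277] t 0.95 share [ 1.549  0.775 -0.002  0.351]
```

Request:
arm_command:
  commands:
    - {"tx":0.1,"ty":0.05,"tz":0,"twist":0.03}
    - {"tx":0.22,"ty":0.11,"tz":0,"twist":0.07}
    - {"tx":0.36,"ty":0.18,"tz":0,"twist":0.105}
    - {"tx":0.5,"ty":0.25,"tz":0,"twist":0.14}
    - {"tx":0.64,"ty":0.32,"tz":0,"twist":0.175}
    - {"tx":0.78,"ty":0.39,"tz":0,"twist":0.21}
    - {"tx":0.9,"ty":0.45,"tz":0,"twist":0.245}
    - {"tx":0.98,"ty":0.49,"tz":0,"twist":0.27}

```text
t: 1.62
eef_pos: [0.3885, 0.4622, 0.2269]
ee_rot: [-3.141, 0.0, -1.132]
force: [-0.5, 1.1, 1.2]
width: 0.0875
gripper_force: 0.0
```

```bash
python3 -c "
from h import *
share((.506,.3565,.22),-1.38)"
```

```text
eef [0.3885 0.4622 0.2269] [-3.141  0.    -1.132] t 1.62 share [ 0.582 -0.246  0.028  0.079]
```

Request:
arm_command:
  commands:
    - {"tx":0.12,"ty":-0.05,"tz":0,"twist":0.03}
    - {"tx":0.26,"ty":-0.11,"tz":0,"twist":0.06}
    - {"tx":0.4,"ty":-0.17,"tz":0,"twist":0.079}
    - {"tx":0.52,"ty":-0.22,"tz":0,"twist":0.079}
    - {"tx":0.59,"ty":-0.246,"tz":0.03,"twist":0.079}
    - {"tx":0.59,"ty":-0.246,"tz":0.08,"twist":0.079}
    - {"tx":0.59,"ty":-0.246,"tz":0.15,"twist":0.079}
    - {"tx":0.59,"ty":-0.246,"tz":0.22,"twist":0.079}

```text
t: 2.28
eef_pos: [0.5065, 0.3575, 0.1714]
ee_rot: [-3.141, 0.001, -1.375]
force: [-0.2, -0.1, -0.7]
width: 0.0874
gripper_force: 0.0
```

```bash
python3 - <<'E'
from h import *
share((.506,.3565,.089),-1.38)
a=save("top","t2.png")[225:285,150:240];b=save("scene","s2.png")[140:215,165:255]
C=np.hstack([cv2.resize(a,(400,333),interpolation=2),cv2.resize(b,(400,333),interpolation=2)]);cv2.imwrite("pics/c2.png",C[:,:,::-1])
E
```

```text
eef [0.5065 0.3575 0.1714] [-3.141e+00  1.000e-03 -1.375e+00] t 2.28 share [0.004 0.003 0.33  0.002]
```

View pics/c2.png

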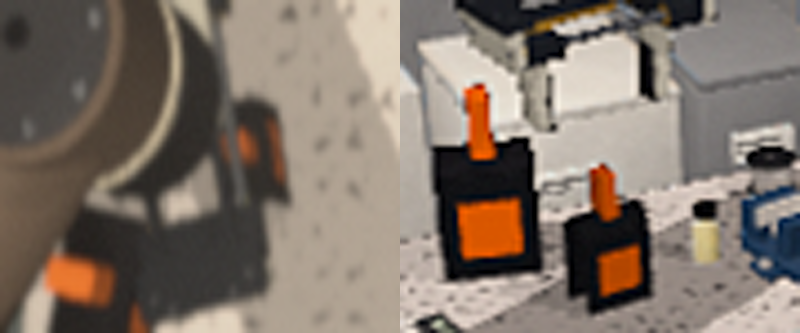

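The small block's tab (scene ~(603,185) in the crop) sits below the midpoint between the two fingers, so I'll descend and grip.

Request:
arm_command:
  commands:
    - {"tz":0.04}
    - {"tz":0.1}
    - {"tz":0.16}
    - {"tz":0.22}
    - {"tz":0.27}
    - {"tz":0.31}
    - {"tz":0.33}
    - {"tz":0.33}

```text
invalid input
```

Request:
arm_command:
  commands:
    - {"tz":0}
    - {"tz":0}
    - {"tz":0}
    - {"tz":0}
    - {"tz":0}
    - {"tz":0}
    - {"tz":0}
    - {"tz":0}
  claw: 0
  grip_force: 25

```text
invalid input
```

Request:
arm_command:
  commands:
    - {"tz":-0.02}
    - {"tz":-0.06}
    - {"tz":-0.12}
    - {"tz":-0.2}
    - {"tz":-0.3}
    - {"tz":-0.38}
    - {"tz":-0.44}
    - {"tz":-0.46}

```text
invalid input
```

```bash
python3 - <<'E'
from h import *
share((.569,.062,.22),-1.571+.12)
a=save("top","t3.png")[215:285,140:245];b=save("scene","s3.png")[110:210,150:270]
C=np.hstack([cv2.resize(a,(400,267),interpolation=2),cv2.resize(b,(400,333),interpolation=2)[:267]]);cv2.imwrite("pics/c3.png",C[:,:,::-1])
for c in("scene","top"):
  for q in ("bar_mid","port"): print(q,c,[(np.round(d["uv"],1).tolist(),round(d["score"],2)) for d in spot_point(q,c)[:2]])
E
```

```text
eef [0.5046 0.3564 0.1687] [ 3.137e+00 -3.000e-03 -1.374e+00] t 2.38 share [ 1.205 -0.023 -0.205  0.024]
bar_mid scene [([259.6, 213.1], 0.69)]
port scene [([268.6, 233.8], 0.59)]
bar_mid top [([299.3, 229.8], 0.66)]
port top [([309.7, 225.3], 0.85)]
```

View pics/c3.png

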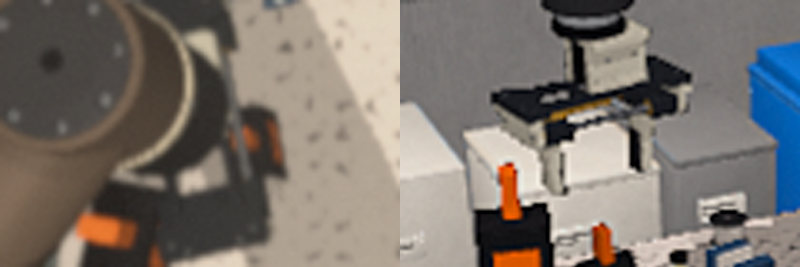

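The moves were refused because each row needs all four keys; nothing moved.

Request:
arm_command:
  commands:
    - {"tx":0,"ty":0,"tz":0.04,"twist":0}
    - {"tx":0,"ty":0,"tz":0.1,"twist":0}
    - {"tx":0,"ty":0,"tz":0.16,"twist":0}
    - {"tx":0,"ty":0,"tz":0.22,"twist":0}
    - {"tx":0,"ty":0,"tz":0.27,"twist":0}
    - {"tx":0,"ty":0,"tz":0.31,"twist":0}
    - {"tx":0,"ty":0,"tz":0.33,"twist":0}
    - {"tx":0,"ty":0,"tz":0.33,"twist":0}

```text
t: 3.35
eef_pos: [0.5053, 0.3575, 0.0878]
ee_rot: [3.14, -0.001, -1.373]
force: [-0.6, -0.1, 0.1]
width: 0.0875
gripper_force: 0.0
```

Request:
arm_command:
  commands:
    - {"tx":0,"ty":0,"tz":0,"twist":0}
    - {"tx":0,"ty":0,"tz":0,"twist":0}
    - {"tx":0,"ty":0,"tz":0,"twist":0}
    - {"tx":0,"ty":0,"tz":0,"twist":0}
    - {"tx":0,"ty":0,"tz":0,"twist":0}
    - {"tx":0,"ty":0,"tz":0,"twist":0}
    - {"tx":0,"ty":0,"tz":0,"twist":0}
    - {"tx":0,"ty":0,"tz":0,"twist":0}
  claw: 0
  grip_force: 25

```text
t: 4.02
eef_pos: [0.5058, 0.3579, 0.0891]
ee_rot: [-3.141, 0.0, -1.373]
force: [-0.1, -0.4, 0.4]
width: 0.0396
gripper_force: 0.0
```

Request:
arm_command:
  commands:
    - {"tx":0,"ty":0,"tz":0,"twist":0}
    - {"tx":0,"ty":0,"tz":0,"twist":0}
    - {"tx":0,"ty":0,"tz":0,"twist":0}
    - {"tx":0,"ty":0,"tz":0,"twist":0}
    - {"tx":0,"ty":0,"tz":0,"twist":0}
    - {"tx":0,"ty":0,"tz":0,"twist":0}
    - {"tx":0,"ty":0,"tz":0,"twist":0}
    - {"tx":0,"ty":0,"tz":0,"twist":0}
  claw: 0
  grip_force: 25

```text
t: 4.68
eef_pos: [0.5057, 0.3579, 0.0889]
ee_rot: [3.141, -0.0, -1.373]
force: [-0.1, -0.1, -1.0]
width: 0.0135
gripper_force: 25.0
```

Request:
arm_command:
  commands:
    - {"tx":0,"ty":0,"tz":-0.02,"twist":0}
    - {"tx":0,"ty":0,"tz":-0.07,"twist":0}
    - {"tx":0,"ty":0,"tz":-0.15,"twist":0}
    - {"tx":0,"ty":0,"tz":-0.25,"twist":0}
    - {"tx":0,"ty":0,"tz":-0.35,"twist":0}
    - {"tx":0,"ty":0,"tz":-0.43,"twist":0}
    - {"tx":0,"ty":0,"tz":-0.48,"twist":0}
    - {"tx":0,"ty":0,"tz":-0.5,"twist":0}

```text
t: 5.35
eef_pos: [0.5065, 0.3586, 0.2171]
ee_rot: [-3.138, 0.002, -1.373]
force: [-0.3, -0.4, -1.0]
width: 0.0137
gripper_force: 25.0
```

```bash
python3 - <<'E'
from h import *
share((.569,.062,.214),-1.571+.12)
print(get_state()["width"])
S,T="scene","top"
print(atz(T,(299.3,229.8),.105),atz(S,(259.6,213.1),.105),atz(S,(261.7,213.8),.105))
E
```

```text
eef [0.5065 0.3586 0.2171] [-3.138e+00  2.000e-03 -1.373e+00] t 5.35 share [ 1.212 -0.012  0.013  0.025]
0.013682462700702207
[0.56376186 0.05689688 0.105     ] [0.56373972 0.06883034 0.105     ] [0.56787052 0.0618673  0.105     ]
```

Request:
arm_command:
  commands:
    - {"tx":0.05,"ty":0,"tz":-0.02,"twist":0}
    - {"tx":0.16,"ty":0,"tz":-0.04,"twist":0}
    - {"tx":0.3,"ty":0,"tz":-0.06,"twist":0.01}
    - {"tx":0.45,"ty":0,"tz":-0.06,"twist":0.02}
    - {"tx":0.6,"ty":0,"tz":-0.06,"twist":0.025}
    - {"tx":0.75,"ty":0,"tz":-0.06,"twist":0.025}
    - {"tx":0.88,"ty":0,"tz":-0.06,"twist":0.025}
    - {"tx":0.95,"ty":0,"tz":-0.06,"twist":0.025}

```text
t: 6.02
eef_pos: [0.5518, 0.1212, 0.2284]
ee_rot: [3.14, -0.001, -1.454]
force: [0.0, 1.2, -2.2]
width: 0.0137
gripper_force: 25.0
```

```bash
python3 -c "
from h import *
share((.567,.062,.217),-1.571+.12)"
```

```text
eef [0.5518 0.1212 0.2284] [ 3.140e+00 -1.000e-03 -1.454e+00] t 6.02 share [ 0.242 -0.033  0.046 -0.001]
```

Request:
arm_command:
  commands:
    - {"tx":0.04,"ty":0,"tz":0,"twist":0}
    - {"tx":0.09,"ty":-0.01,"tz":0,"twist":0}
    - {"tx":0.15,"ty":-0.02,"tz":0,"twist":0}
    - {"tx":0.2,"ty":-0.03,"tz":0.01,"twist":0}
    - {"tx":0.23,"ty":-0.033,"tz":0.03,"twist":0}
    - {"tx":0.242,"ty":-0.033,"tz":0.04,"twist":0}
    - {"tx":0.242,"ty":-0.033,"tz":0.046,"twist":0}
    - {"tx":0.242,"ty":-0.033,"tz":0.046,"twist":0}

```text
t: 6.68
eef_pos: [0.5674, 0.0661, 0.2168]
ee_rot: [3.14, -0.0, -1.452]
force: [0.1, 0.0, -0.5]
width: 0.0138
gripper_force: 25.0
```

```bash
python3 - <<'E'
from h import *
share((.567,.062,.1215),-1.571+.12)
a=save("top","t4.png")[170:280,270:410];b=save("scene","s4.png")[150:270,210:330]
C=np.hstack([cv2.resize(a,(350,275),interpolation=2),np.zeros((275,0,3),np.uint8)])
D=np.zeros((450,800,3),np.uint8);D[:275,:350]=C;D[:450,350:800]=cv2.resize(b,(450,450),interpolation=2)
cv2.imwrite("pics/c4.png",D[:,:,::-1])
th=.12;u=np.array([np.cos(th),np.sin(th),0]);m=np.array([.567,.062,.105])
for k in(-.072,0,.072):print(k,proj("scene",m+k*u),proj("top",m+k*u))
for q in("bar_mid","block_center"):
  for c in("scene","top"):print(q,c,[(np.round(d["uv"],1).tolist(),round(d["score"],2)) for d in spot_point(q,c)[:4]])
E
```

```text
eef [0.5674 0.0661 0.2168] [ 3.14  -0.    -1.452] t 6.68 share [ 0.016  0.003  0.381 -0.   ]
-0.072 [241.74908264 220.04498528] [301.16661492 252.06018554]
0 [261.43382968 213.84041569] [297.59947619 228.79996968]
0.072 [280.30375694 207.89277645] [294.08607991 205.89549387]
bar_mid scene [([263.1, 210.8], 0.92)]
bar_mid top [([299.9, 228.6], 0.69)]
block_center scene [([261.6, 193.5], 0.89), ([315.3, 199.1], 0.88), ([182.9, 176.6], 0.74)]
block_center top [([173.2, 273.2], 0.73), ([337.8, 190.0], 0.59), ([277.8, 157.7], 0.56)]
```

View pics/c4.png

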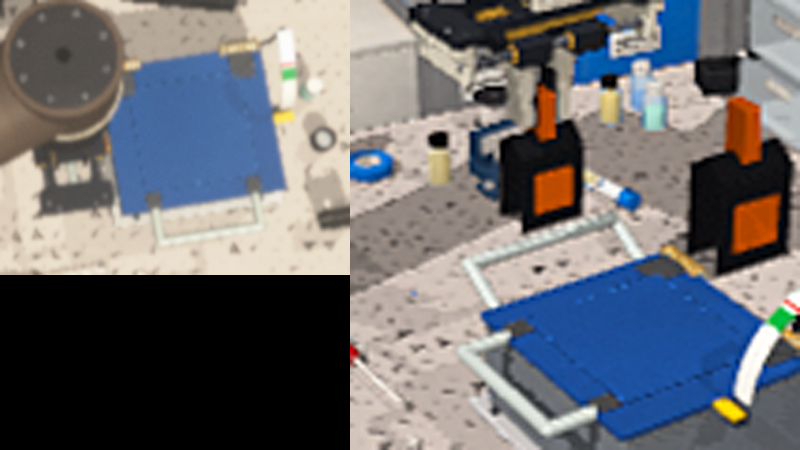

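The block hangs above the bar in the scene crop (bottom edge (523,230)–(582,215)), and the bar corners at (470,263) and (617,218) match the prediction. Next I check the block's offset within the grip.

```bash
python3 - <<'E'
from h import *
th=.12;c,s=np.cos(th),np.sin(th);p=get_state()["eef_pos"]
def P(x,y,z):return proj("scene",[p[0]+c*x-s*y,p[1]+s*x+c*y,p[2]-.089+z]).round(1)
print("pred near bottom",P(-.03,-.019,0),P(.03,-.019,0),"far leg bl",P(-.03,.019,0),"ctr",P(0,0,.0585),"tabtop",P(0,0,.1165))
cr=lambda x,y:(210+(x-350)/3.75,150+y/3.75)
print("seen",cr(523,231),cr(582,215),"far",cr(502,215),"tabtop",cr(545,82))
E
```

```text
pred near bottom [256.  211.7] [272.3 206.6] far leg bl [249.8 206.7] ctr [260.9 190.2] tabtop [260.7 173.2]
seen (256.1333333333333, 211.6) (271.8666666666667, 207.33333333333334) far (250.53333333333333, 207.33333333333334) tabtop (262.0, 171.86666666666667)
```

Request:
arm_command:
  commands:
    - {"tx":0.007,"ty":0,"tz":0,"twist":0}
    - {"tx":0.014,"ty":0,"tz":0.02,"twist":0}
    - {"tx":0.014,"ty":0,"tz":0.05,"twist":0}
    - {"tx":0.014,"ty":0,"tz":0.08,"twist":0}
    - {"tx":0.014,"ty":0,"tz":0.11,"twist":0}
    - {"tx":0.014,"ty":0,"tz":0.14,"twist":0}
    - {"tx":0.014,"ty":0,"tz":0.16,"twist":0}
    - {"tx":0.014,"ty":0,"tz":0.16,"twist":0}

```text
t: 7.65
eef_pos: [0.5674, 0.0622, 0.1758]
ee_rot: [3.139, -0.001, -1.452]
force: [0.0, 0.5, -0.9]
width: 0.0137
gripper_force: 25.0
```

Request:
arm_command:
  commands:
    - {"tx":0,"ty":0,"tz":0.03,"twist":0}
    - {"tx":0,"ty":0,"tz":0.07,"twist":0}
    - {"tx":0,"ty":0,"tz":0.11,"twist":0}
    - {"tx":0,"ty":0,"tz":0.15,"twist":0}
    - {"tx":0,"ty":0,"tz":0.18,"twist":0}
    - {"tx":0,"ty":0,"tz":0.195,"twist":0}
    - {"tx":0,"ty":0,"tz":0.205,"twist":0}
    - {"tx":0,"ty":0,"tz":0.205,"twist":0}

```text
t: 8.32
eef_pos: [0.568, 0.0624, 0.1257]
ee_rot: [3.141, -0.0, -1.452]
force: [0.6, 0.2, -0.6]
width: 0.0137
gripper_force: 25.0
```

```bash
python3 - <<'E'
from h import *
share((.567,.062,.1215),-1.571+.12)
b=save("scene","s5.png")[170:270,210:310]
cv2.imwrite("pics/c5.png",cv2.resize(b,(500,500),interpolation=2)[:,:,::-1])
E
```

```text
eef [0.568  0.0624 0.1257] [ 3.141 -0.    -1.452] t 8.32 share [ 0.001  0.004  0.017 -0.   ]
```

View pics/c5.png

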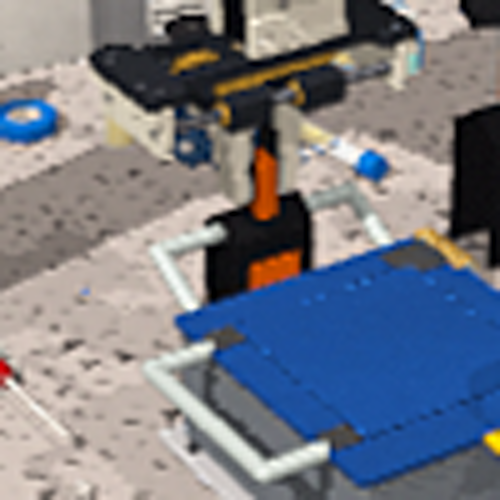

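The block is astride the bar: the bar shows on both sides, at crop (155–225) and (305–350), so it is centred. I'll lower it and release.

Request:
arm_command:
  commands:
    - {"tx":0,"ty":0,"tz":0.006,"twist":0}
    - {"tx":0,"ty":0,"tz":0.012,"twist":0}
    - {"tx":0,"ty":0,"tz":0.014,"twist":0}
    - {"tx":0,"ty":0,"tz":0.014,"twist":0}
    - {"tx":0,"ty":0,"tz":0.014,"twist":0}
    - {"tx":0,"ty":0,"tz":0.014,"twist":0}
    - {"tx":0,"ty":0,"tz":0.014,"twist":0}
    - {"tx":0,"ty":0,"tz":0.014,"twist":0}

```text
t: 9.03
eef_pos: [0.5687, 0.0627, 0.1239]
ee_rot: [-3.14, 0.0, -1.451]
force: [-2.6, 0.8, 5.5]
width: 0.0137
gripper_force: 25.0
```

Request:
arm_command:
  commands:
    - {"tx":0,"ty":0,"tz":0,"twist":0}
    - {"tx":0,"ty":0,"tz":0,"twist":0}
    - {"tx":0,"ty":0,"tz":0,"twist":0}
    - {"tx":0,"ty":0,"tz":0,"twist":0}
    - {"tx":0,"ty":0,"tz":0,"twist":0}
    - {"tx":0,"ty":0,"tz":0,"twist":0}
    - {"tx":0,"ty":0,"tz":0,"twist":0}
    - {"tx":0,"ty":0,"tz":0,"twist":0}
  claw: 0.5

```text
t: 9.7
eef_pos: [0.5682, 0.0624, 0.1228]
ee_rot: [3.141, -0.0, -1.452]
force: [-0.9, -1.0, 0.1]
width: 0.0442
gripper_force: 0.0
```

Request:
arm_command:
  commands:
    - {"tx":0,"ty":0,"tz":-0.02,"twist":0}
    - {"tx":0,"ty":0,"tz":-0.06,"twist":0}
    - {"tx":0,"ty":0,"tz":-0.12,"twist":0}
    - {"tx":0,"ty":0,"tz":-0.19,"twist":0}
    - {"tx":0,"ty":0,"tz":-0.26,"twist":0}
    - {"tx":0,"ty":0,"tz":-0.33,"twist":0}
    - {"tx":0,"ty":0,"tz":-0.38,"twist":0}
    - {"tx":0,"ty":0,"tz":-0.4,"twist":0}

```text
t: 10.37
eef_pos: [0.5693, 0.0627, 0.2262]
ee_rot: [-3.137, 0.001, -1.451]
force: [0.3, 0.4, 0.5]
width: 0.0438
gripper_force: 0.0
```

```bash
python3 - <<'E'
from h import *
share((.4563,-.1077,.22),-1.571+.12);print(get_state()["force"],get_state()["width"])
b=save("scene","s6.png")[170:270,210:310]
cv2.imwrite("pics/c6.png",cv2.resize(b,(500,500),interpolation=2)[:,:,::-1])
for c in("scene","top"):print(c,[(np.round(d["uv"],1).tolist(),round(d["score"],2)) for d in spot_point("cover_handle",c)[:4]])
E
```

```text
eef [0.5693 0.0627 0.2262] [-3.137e+00  1.000e-03 -1.451e+00] t 10.37 share [ 0.623  0.53   0.025 -0.   ]
[0.25664104 0.37814753 0.49752367] 0.04375878742903935
scene [([249.9, 252.4], 0.72)]
top [([355.7, 262.1], 0.75)]
```

View pics/c6.png

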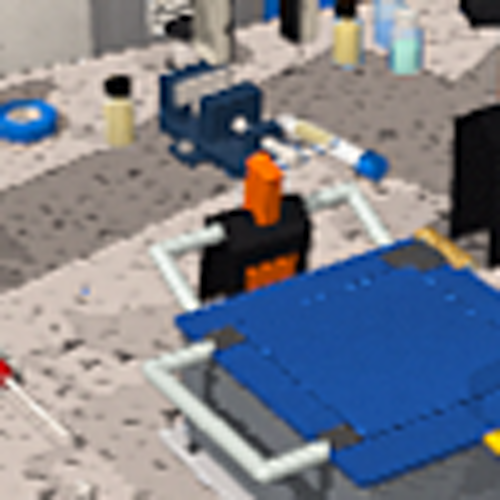

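The block hangs released and stable on the bar. Next is the handle (outer corners at crop (150,368) and (262,470)).

```bash
python3 - <<'E'
from h import *
S,T="scene","top"
print(atz(T,(355.7,262.1),.09),atz(S,(249.9,252.4),.09),tri(S,(249.9,252.4),T,(355.7,262.1)))
th=.12;u=np.array([-np.sin(th),np.cos(th),0]);m=np.array([.4563,-.1077,.09])
for k in(.062,0,-.062):print(proj(S,m+k*u),proj(T,m+k*u))
im=cv2.imread("pics/t3.png")  # row profile of top picture across handle at model columns
for k in(.03,0,-.03):
    uv=proj(T,m+k*u);g=im[int(uv[1])-6:int(uv[1])+8,int(round(uv[0]))].astype(int).sum(1);print(uv.round(1),int(uv[1])-6,g.tolist())
E
```

```text
[ 0.46130086 -0.11192437  0.09      ] [ 0.4547764  -0.10085962  0.09      ] [ 0.45635514 -0.10956543  0.09565605]
[240.5267822  243.45411572] [334.27521053 266.80374423]
[251.36048641 253.48540638] [354.3925423  263.78471959]
[262.8810192  264.15913117] [374.50672233 260.76282039]
[344.7 265.2] 259 [591, 594, 587, 549, 546, 623, 648, 617, 592, 610, 625, 617, 617, 627]
[354.4 263.8] 257 [590, 573, 556, 522, 500, 571, 665, 672, 619, 605, 624, 635, 639, 639]
[364.1 262.3] 256 [589, 586, 574, 536, 532, 622, 653, 629, 619, 630, 613, 552, 475, 420]
```

Request:
arm_command:
  commands:
    - {"tx":0.03,"ty":0.03,"tz":0,"twist":0}
    - {"tx":0.1,"ty":0.09,"tz":0,"twist":0}
    - {"tx":0.2,"ty":0.17,"tz":0,"twist":0}
    - {"tx":0.31,"ty":0.26,"tz":0,"twist":0}
    - {"tx":0.42,"ty":0.35,"tz":0,"twist":0}
    - {"tx":0.52,"ty":0.44,"tz":0,"twist":0}
    - {"tx":0.59,"ty":0.5,"tz":0,"twist":0}
    - {"tx":0.623,"ty":0.54,"tz":0,"twist":0}
  claw: 0.4

```text
t: 11.18
eef_pos: [0.45, -0.1102, 0.222]
ee_rot: [3.14, 0.0, -1.453]
force: [0.0, 0.4, 0.0]
width: 0.035
gripper_force: 0.0
```

Request:
arm_command:
  commands:
    - {"tx":0,"ty":-0.01,"tz":0.04,"twist":0}
    - {"tx":0,"ty":-0.01,"tz":0.1,"twist":0}
    - {"tx":0,"ty":-0.01,"tz":0.18,"twist":0}
    - {"tx":0,"ty":-0.01,"tz":0.26,"twist":0}
    - {"tx":0,"ty":-0.01,"tz":0.34,"twist":0}
    - {"tx":0,"ty":-0.01,"tz":0.4,"twist":0}
    - {"tx":0,"ty":-0.01,"tz":0.42,"twist":0}
    - {"tx":0,"ty":-0.01,"tz":0.42,"twist":0}

```text
t: 11.85
eef_pos: [0.4541, -0.1077, 0.116]
ee_rot: [3.138, -0.0, -1.451]
force: [0.2, -0.3, -0.7]
width: 0.0355
gripper_force: 0.0
```

```bash
python3 - <<'E'
from h import *
share((.4563,-.1077,.072),-1.571+.12)
b=save("scene","s7.png")[180:280,210:310]
cv2.imwrite("pics/c7.png",cv2.resize(b,(600,600),interpolation=2)[:,:,::-1])
E
```

```text
eef [ 0.4541 -0.1077  0.116 ] [ 3.138 -0.    -1.451] t 11.85 share [ 0.001 -0.009  0.176 -0.   ]
```

View pics/c7.png

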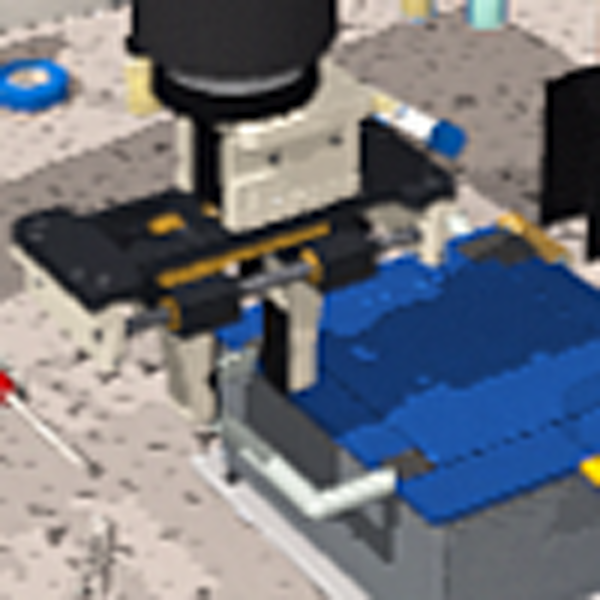

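```bash
python3 - <<'E'
from h import *
g=get_state()["eef_pos"];th=.12
for n,(x,y) in dict(rear_in=(265,385),rear_mid=(292,392),rear_out=(318,378),front_l=(178,410),front_r=(213,420)).items():
    d=atz("scene",(210+x/6,180+y/6),.116)-g;print(n,d[0]*np.cos(th)+d[1]*np.sin(th),-d[0]*np.sin(th)+d[1]*np.cos(th))
E
```

```text
rear_in 0.012840005722065626 0.0027205700623223325
rear_mid 0.02044645419833856 -0.009302073646327397
rear_out 0.037162043107682625 -0.0056755426762983485
front_l -0.032345296481352745 0.006433474007141069
front_r -0.02281605989647858 -0.009619177948026726
```

Request:
arm_command:
  commands:
    - {"tx":0,"ty":0.003,"tz":0.02,"twist":0}
    - {"tx":0,"ty":0.003,"tz":0.04,"twist":0}
    - {"tx":0,"ty":0.003,"tz":0.07,"twist":0}
    - {"tx":0,"ty":0.003,"tz":0.1,"twist":0}
    - {"tx":0,"ty":0.003,"tz":0.13,"twist":0}
    - {"tx":0,"ty":0.003,"tz":0.155,"twist":0}
    - {"tx":0,"ty":0.003,"tz":0.17,"twist":0}
    - {"tx":0,"ty":0.003,"tz":0.17,"twist":0}

```text
t: 12.57
eef_pos: [0.4537, -0.1081, 0.0743]
ee_rot: [3.14, -0.0, -1.452]
force: [0.2, -0.4, 0.3]
width: 0.0351
gripper_force: 0.0
```

Request:
arm_command:
  commands:
    - {"tx":0,"ty":0,"tz":0,"twist":0}
    - {"tx":0,"ty":0,"tz":0,"twist":0}
    - {"tx":0,"ty":0,"tz":0,"twist":0}
    - {"tx":0,"ty":0,"tz":0,"twist":0}
    - {"tx":0,"ty":0,"tz":0,"twist":0}
    - {"tx":0,"ty":0,"tz":0,"twist":0}
    - {"tx":0,"ty":0,"tz":0,"twist":0}
    - {"tx":0,"ty":0,"tz":0,"twist":0}
  claw: 0
  grip_force: 20

```text
t: 13.23
eef_pos: [0.4573, -0.1076, 0.0764]
ee_rot: [-3.136, -0.0, -1.451]
force: [5.1, -0.9, -2.2]
width: 0.0111
gripper_force: 20.0
```

```bash
python3 -c "
from h import *
share((.4563,-.1077,.072),-1.571+.12);s=get_state();print(s['force'],s['moment'],s['width'],s['gripper_force'])
# arc from the held position, in shares
x=lambda a:(.222*(1-np.cos(a))/.25,.222*np.sin(a)/.25)
for a in np.arange(0,1.31,.05):print(round(a,2),np.round(x(a),3))"
```

```text
eef [ 0.4573 -0.1076  0.0764] [-3.136 -0.    -1.451] t 13.23 share [-0.     0.004  0.018  0.   ]
[ 5.1435076  -0.88880153 -2.23707245] [-0.05028395 -2.24575143  0.05944789] 0.011139863220619954 19.991421103477478
0.0 [0. 0.]
0.05 [0.001 0.044]
0.1 [0.004 0.089]
0.15 [0.01  0.133]
0.2 [0.018 0.176]
0.25 [0.028 0.22 ]
0.3 [0.04  0.262]
0.35 [0.054 0.304]
0.4 [0.07  0.346]
0.45 [0.088 0.386]
0.5 [0.109 0.426]
0.55 [0.131 0.464]
0.6 [0.155 0.501]
0.65 [0.181 0.537]
0.7 [0.209 0.572]
0.75 [0.238 0.605]
0.8 [0.269 0.637]
0.85 [0.302 0.667]
0.9 [0.336 0.696]
0.95 [0.371 0.722]
1.0 [0.408 0.747]
1.05 [0.446 0.77 ]
1.1 [0.485 0.791]
1.15 [0.525 0.811]
1.2 [0.566 0.828]
1.25 [0.608 0.843]
1.3 [0.65  0.856]
```

Request:
arm_command:
  commands:
    - {"tx":0,"ty":-0.007,"tz":-0.01,"twist":0}
    - {"tx":0,"ty":-0.014,"tz":-0.044,"twist":0}
    - {"tx":0,"ty":-0.017,"tz":-0.089,"twist":0}
    - {"tx":0,"ty":-0.023,"tz":-0.133,"twist":0}
    - {"tx":0,"ty":-0.031,"tz":-0.176,"twist":0}
    - {"tx":0,"ty":-0.041,"tz":-0.22,"twist":0}
    - {"tx":0,"ty":-0.053,"tz":-0.262,"twist":0}
    - {"tx":0,"ty":-0.06,"tz":-0.285,"twist":0}

```text
t: 13.9
eef_pos: [0.4687, -0.1062, 0.1478]
ee_rot: [3.141, 0.0, -1.452]
force: [-0.7, 0.5, -2.0]
width: 0.0112
gripper_force: 20.0
```

```bash
cat >> h.py <<'E'
HX=np.array([.4573,-.1076]);TH=.12
def ang():
    s=get_state();d=s["eef_pos"][:2]-HX;fx=.222-(d@[np.cos(TH),np.sin(TH)]);z=s["eef_pos"][2]-.0745
    F=s["force"];print("a=%.3f r=%.4f side=%.4f"%(np.arctan2(z,fx),np.hypot(z,fx),d@[-np.sin(TH),np.cos(TH)]),"F",F.round(1),"w",round(s["width"],4),"t",round(s["t"],2))
E
python3 - <<'E'
from h import *
ang()
E
```

```text
a=0.335 r=0.2229 side=0.0000 F [-0.7  0.5 -2. ] w 0.0112 t 13.9
```

Request:
arm_command:
  commands:
    - {"tx":0,"ty":-0.012,"tz":-0.03,"twist":0}
    - {"tx":0,"ty":-0.032,"tz":-0.081,"twist":0}
    - {"tx":0,"ty":-0.062,"tz":-0.141,"twist":0}
    - {"tx":0,"ty":-0.096,"tz":-0.198,"twist":0}
    - {"tx":0,"ty":-0.134,"tz":-0.252,"twist":0}
    - {"tx":0,"ty":-0.162,"tz":-0.287,"twist":0}
    - {"tx":0,"ty":-0.191,"tz":-0.32,"twist":0}
    - {"tx":0,"ty":-0.206,"tz":-0.336,"twist":0}

```text
t: 14.57
eef_pos: [0.5169, -0.1, 0.2315]
ee_rot: [3.134, 0.001, -1.452]
force: [-17.5, 4.2, 12.5]
width: 0.0112
gripper_force: 20.0
```

```bash
python3 -c "
from h import *
ang();save('scene','s8.png')"
```

```text
a=0.770 r=0.2255 side=0.0004 F [-17.5   4.2  12.5] w 0.0112 t 14.57
```

Radial load only (~21 N), so the true arc sits about 4 mm higher; I'll correct this in the commands.

Request:
arm_command:
  commands:
    - {"tx":0,"ty":0.006,"tz":-0.006,"twist":0}
    - {"tx":0,"ty":0.01,"tz":-0.012,"twist":0}
    - {"tx":0,"ty":-0.002,"tz":-0.023,"twist":0}
    - {"tx":0,"ty":-0.016,"tz":-0.037,"twist":0}
    - {"tx":0,"ty":-0.033,"tz":-0.052,"twist":0}
    - {"tx":0,"ty":-0.049,"tz":-0.067,"twist":0}
    - {"tx":0,"ty":-0.066,"tz":-0.082,"twist":0}
    - {"tx":0,"ty":-0.083,"tz":-0.096,"twist":0}

```text
t: 15.28
eef_pos: [0.5409, -0.0969, 0.2548]
ee_rot: [3.14, 0.001, -1.452]
force: [-2.6, 6.6, -0.4]
width: 0.0109
gripper_force: 20.0
```

```bash
sed -i 's/-.0745$/-.079/; s/\[2\]-.0745/[2]-.079/' h.py; python3 -c "
from h import *
ang()
b=save('scene','s9.png')[180:280,230:360]
cv2.imwrite('pics/c9.png',cv2.resize(b,(780,600),interpolation=2)[:,:,::-1])"
```

```text
a=0.906 r=0.2233 side=0.0006 F [-2.6  6.6 -0.4] w 0.0109 t 15.28
```

View pics/c9.png

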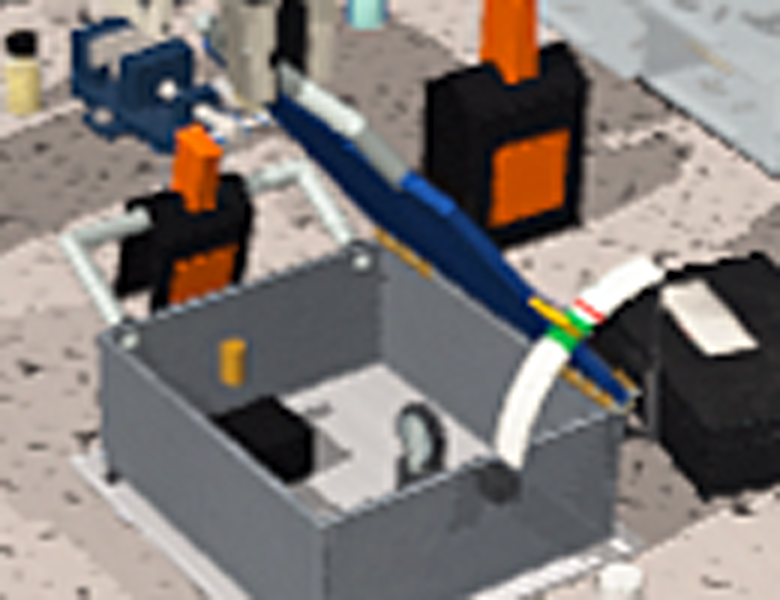

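The pointer is in the green band (crop (560,315)), just below the red mark at (588,310), and the block is still hanging. I'll go on past balance.

Request:
arm_command:
  commands:
    - {"tx":0,"ty":-0.016,"tz":-0.012,"twist":0}
    - {"tx":0,"ty":-0.036,"tz":-0.027,"twist":0}
    - {"tx":0,"ty":-0.072,"tz":-0.052,"twist":0}
    - {"tx":0,"ty":-0.11,"tz":-0.075,"twist":0}
    - {"tx":0,"ty":-0.149,"tz":-0.096,"twist":0}
    - {"tx":0,"ty":-0.189,"tz":-0.115,"twist":0}
    - {"tx":0,"ty":-0.23,"tz":-0.132,"twist":0}
    - {"tx":0,"ty":-0.255,"tz":-0.142,"twist":0}

```text
t: 16.0
eef_pos: [0.6055, -0.0896, 0.291]
ee_rot: [-3.141, 0.0, -1.451]
force: [-0.4, 3.6, 1.7]
width: 0.0111
gripper_force: 20.0
```

```bash
python3 - <<'E'
from h import *
ang()
im=save('scene','s10.png').astype(int)[210:270,300:350]
R,G,B=im[...,0],im[...,1],im[...,2]
for n,m in(("yellow",(R>170)&(G>120)&(B<90)),("green",(G>120)&(R<90)&(B<110)),("red",(R>170)&(G<100)&(B<100)),):
    v,u=np.nonzero(m);print(n,[(int(a)+300,int(b)+210) for a,b in zip(u,v)][:40])
E
```

```text
a=1.240 r=0.2242 side=0.0001 F [-0.4  3.6  1.7] w 0.0111 t 16.0
yellow [(327, 222), (328, 222), (300, 223), (301, 223), (328, 223), (329, 223), (330, 223), (300, 224), (301, 224), (328, 224), (329, 224), (330, 224), (331, 224), (329, 225), (330, 225), (331, 225), (332, 225), (331, 226), (332, 226), (332, 227), (333, 227), (333, 228), (325, 241), (325, 242), (327, 242), (327, 243), (328, 243), (330, 244), (331, 246)]
green [(324, 232), (323, 233), (324, 233), (325, 233), (326, 233), (322, 234), (323, 234), (324, 234), (325, 234), (326, 234), (327, 234), (328, 234), (321, 235), (322, 235), (323, 235), (324, 235), (325, 235), (326, 235), (327, 235), (323, 236), (324, 236), (325, 236), (326, 236), (324, 237), (325, 237)]
red [(326, 230), (329, 232)]
```

The pointer (~(331,225)) is beyond the red mark (~(327,231)), with a ≈ 1.23. Now I ease it back down.

Request:
arm_command:
  commands:
    - {"tx":0,"ty":0.012,"tz":0.005,"twist":0}
    - {"tx":0,"ty":0.025,"tz":0.01,"twist":0}
    - {"tx":0,"ty":0.045,"tz":0.018,"twist":0}
    - {"tx":0,"ty":0.066,"tz":0.027,"twist":0}
    - {"tx":0,"ty":0.086,"tz":0.036,"twist":0}
    - {"tx":0,"ty":0.106,"tz":0.046,"twist":0}
    - {"tx":0,"ty":0.126,"tz":0.056,"twist":0}
    - {"tx":0,"ty":0.145,"tz":0.067,"twist":0}

```text
t: 16.72
eef_pos: [0.5677, -0.0946, 0.273]
ee_rot: [3.142, -0.0, -1.452]
force: [0.8, 3.3, 0.1]
width: 0.0112
gripper_force: 20.0
```

Request:
arm_command:
  commands:
    - {"tx":0,"ty":0.019,"tz":0.011,"twist":0}
    - {"tx":0,"ty":0.038,"tz":0.023,"twist":0}
    - {"tx":0,"ty":0.056,"tz":0.035,"twist":0}
    - {"tx":0,"ty":0.074,"tz":0.048,"twist":0}
    - {"tx":0,"ty":0.092,"tz":0.061,"twist":0}
    - {"tx":0,"ty":0.104,"tz":0.071,"twist":0}
    - {"tx":0,"ty":0.11,"tz":0.075,"twist":0}
    - {"tx":0,"ty":0.11,"tz":0.075,"twist":0}

```text
t: 17.38
eef_pos: [0.5405, -0.098, 0.2543]
ee_rot: [3.141, -0.0, -1.452]
force: [0.8, -1.3, 0.2]
width: 0.0108
gripper_force: 20.0
```

Request:
arm_command:
  commands:
    - {"tx":0,"ty":0,"tz":0,"twist":0}
    - {"tx":0,"ty":0,"tz":0,"twist":0}
    - {"tx":0,"ty":0,"tz":0,"twist":0}
    - {"tx":0,"ty":0,"tz":0,"twist":0}
    - {"tx":0,"ty":0,"tz":0,"twist":0}
    - {"tx":0,"ty":0,"tz":0,"twist":0}
    - {"tx":0,"ty":0,"tz":0,"twist":0}
    - {"tx":0,"ty":0,"tz":0,"twist":0}

```text
t: 18.05
eef_pos: [0.541, -0.0979, 0.2547]
ee_rot: [3.142, -0.0, -1.452]
force: [-0.0, -4.1, 1.7]
width: 0.0112
gripper_force: 20.0
```

```bash
python3 - <<'E'
from h import *
ang();print(get_state()["qd"].round(3))
a=save('scene','s11.png').astype(int);b=cv2.imread('pics/s9.png')[:,:,::-1].astype(int)
for f in(a,b):
    im=f[210:270,300:350];R,G,B=im[...,0],im[...,1],im[...,2]
    for n,m in(("yellow",(R>170)&(G>120)&(B<90)),("green",(G>120)&(R<90)&(B<110)),("red",(R>170)&(G<100)&(B<100))):
        v,u=np.nonzero(m);print(n,[(int(p)+300,int(q)+210) for p,q in zip(u,v) if q<32])
print("diff to s9 around bar/block",np.abs(a-b)[195:235,245:275].mean(),"bystanders",np.abs(a-b)[270:320,270:345].mean())
E
```

```text
a=0.906 r=0.2232 side=-0.0004 F [-0.  -4.1  1.7] w 0.0112 t 18.05
[-0.001 -0.001 -0.002  0.001  0.002 -0.001]
yellow [(318, 230), (319, 230), (320, 231), (321, 231), (321, 232), (322, 232), (323, 232), (322, 233), (323, 233), (324, 233), (324, 234), (325, 235)]
green [(324, 232), (325, 233), (326, 233), (322, 234), (326, 234), (327, 234), (328, 234), (321, 235), (322, 235), (323, 235), (327, 235), (322, 236), (323, 236), (324, 236), (325, 236), (324, 237), (325, 237)]
red [(313, 210), (314, 210), (315, 210), (316, 210), (317, 210), (318, 210), (319, 210), (320, 210), (321, 210), (322, 210), (323, 210), (313, 211), (314, 211), (315, 211), (316, 211), (317, 211), (318, 211), (319, 211), (320, 211), (321, 211), (322, 211), (323, 211), (313, 212), (314, 212), (315, 212), (316, 212), (317, 212), (318, 212), (319, 212), (320, 212), (321, 212), (322, 212), (323, 212), (313, 213), (314, 213), (315, 213), (316, 213), (317, 213), (318, 213), (319, 213), (320, 213), (321, 213), (322, 213), (313, 214), (314, 214), (315, 214), (316, 214), (317, 214), (318, 214), (319, 214), (320, 214), (321, 214)
[... 598 characters left out ...]
(322, 210), (323, 210), (313, 211), (314, 211), (315, 211), (316, 211), (317, 211), (318, 211), (319, 211), (320, 211), (321, 211), (322, 211), (323, 211), (313, 212), (314, 212), (315, 212), (316, 212), (317, 212), (318, 212), (319, 212), (320, 212), (321, 212), (322, 212), (323, 212), (313, 213), (314, 213), (315, 213), (316, 213), (317, 213), (318, 213), (319, 213), (320, 213), (321, 213), (322, 213), (313, 214), (314, 214), (315, 214), (316, 214), (317, 214), (318, 214), (319, 214), (320, 214), (321, 214), (313, 215), (314, 215), (315, 215), (316, 215), (317, 215), (318, 215), (313, 216), (314, 216), (329, 232)]
diff to s9 around bar/block 1.1427777777777777 bystanders 0.7939555555555555
```

The pointer splits the green band, the cover is motionless, and the block and bystanders are unchanged.

```bash
python3 -c "
from station import job_done
print(job_done())"
```

```text
the job is handed in; nothing more can be done
None
```

I've handed in the job: the smallest beam block hangs released on the bar, centred on the port, and the cover was opened to about 1.23 rad and eased back. The arm now holds it still at about 0.90 rad with the pointer in the green band, and no verdict came back.

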